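# Free the safety hook and open the reagent cabinet

## Robot

A 6-joint arm with a two-finger parallel gripper is mounted at the origin on the work surface. World frame = base frame: x ahead of the robot, y to its left, z up, the work surface at z = 0. Lengths are in m, angles in rad, forces in N, time in s.
With the tool pointing down it reaches from about 0.4 to 0.925 m from the base axis. Payload 3.4 kg.
Tool frame: the origin (TCP) lies between the finger pads; the fingertips stand 19 mm ahead of it and the grasp point (between the pads) is the TCP; z points along the fingers, y is the line along which they close (so a half turn about z gives the same grasp; the last joint's range is limited). The gripper opens to 85 mm and grips with 20 to 120 N. Pads are 22 mm wide; open, the fingers measure 114 mm over their backs; the gripper's body (76 mm by 85 mm) begins 54 mm behind the grasp point. The pads swing forward as they close: fully open they stand 13 mm farther back than shut.
Start: joints at [-1.258, 0.307, 1.506, -0, 1.328, -0.073], TCP at [0.216, -0.533, 0.25] pointing down, gripper open.
Joint ranges: [-3.12, 3.12], [-1.05, 2.28], [0.14, 2.33], [-1.42, 4.57], [0.1, 2.73], [-2.68, 2.68]. Speed limits (rad/s): [2.57, 2.57, 3.14, 3.14, 3.14, 3.14].

## Interface

Orientations are given as [roll, pitch, yaw] about the fixed x, y, z axes, in that order (R = Rz(yaw) Ry(pitch) Rx(roll)).
In Python, from plant import observe, grab_frame, sign_off gives the robot as it stands. The module is installed in compiled form; this text tells all that it offers.
- The arm moves only by the tool apply_moves, never from a script. Its argument "series" is a list of rows, each an object with "xyz": the shift along the tool's x, y, z in m, a list of three; "turn": the turn about the tool's z in rad. A call has 1 to 12 rows; each row shifts and turns the commanded pose from where the row before left it, along the tool's axes as they then stand; what a row does not reach is not made up. A row lasts 1/12 s, in which the tool goes at most 41.7 mm and 7.16 degrees, less where a joint would pass 70% of its speed; a pose out of reach is approached as far as the arm can. A call with a gripper value outside its range is refused whole. "claw" is the opening, from 0 (shut) to 1 (fully open), set as the call begins (left out, the last holds). The fingers move at their own pace and stop on an object; the grip force is fixed at half the most. Time passes only in rows, so rows that do not move let the fingers close. It gives the time, the measured TCP pose, the force, the opening and the grip force at its end, in the units of the state.
- observe(): the state, without advancing time (a new reading comes with each control period).
- grab_frame(name): name is "side" or "top"; returns a dict with "pixels" (384x512x3 uint8, red, green, blue), "fx", "fy", "cx", "cy" (pixels), "T" (4x4, takes a point from camera to world coordinates). Camera axes: x right, y down, z forward; pixel columns grow to the right and rows downward; lengths in m; the calibration is good to about 2 mm. A picture is of the moment at which its call begins. There is no depth.
- sign_off(): hands the job in; it is judged then, once.
The state is a dict: "time": time; "q": joint angles; "joint_vel": joint speeds; "effort": joint torques, N m; "ee_pos": TCP position; "eef_rot": TCP orientation; "force": force on the tool from outside, world axes, zero at the start; "moment": the same for the moment, N m; "gripper_width": opening from 0.0 (shut) to 1.0 (fully open); "grasp_force": force on a finger pad.
Only numpy, scipy, OpenCV 4.12 (cv2) and the standard library are available. Lean on these libraries where they do the work, as an engineer would, in place of code of your own. Each camera call takes 0.05 s, during which the arm holds its last target. There are 200 camera calls.

## Task

The reagent cabinet's door hangs ajar on its sprung safety hook. Reach down through the gap at the top of the door, gently press the hook's stud until the hook clears its catch, keep it down while you draw the door out past the catch, then swing the door wide open to about a right angle and leave it standing there. Do not wrench the door against the hook, press the stud hard against its end stop, or disturb the bottle, the beaker and the dish around it.

Things in the scene. Friction and masses are not known exactly. Their poses are not given: they have to be found in the camera images.
- cabinet: White steel bench cabinet, 260 wide (y), 200 deep (x), 240 high, walls 10, fixed to the bench. Origin: on the bench under the middle of its open front edge; x points into the cabinet (away from the robot), y to the robot's left, z up.
- catch: Fixed catch under the front edge of the cabinet's top: two steel tabs side by side, each 11 wide (y), 6 thick (x), 15 high, with a 24 notch between them through which the stud passes. Origin: middle of the notch, on the cabinet's front plane, level with the tabs' lower edges (215 above the bench). Axes as the cabinet's.
- door (a joint): Door angle in rad about the upright hinge at the cabinet's left (+y) front edge: 0 closed, grows opening to the robot (clockwise from above), ends at 1.9. Starts ajar at 0.175 to 0.195; the hook stops it at about 0.20. Slightly stiff (0.08 N m): stays where left. White panel 250 wide, 14 thick, top at 240 as the cabinet's; outside a knob 225 from the hinge, 120 above the bench.
- door_hinge (a point): On the hinge line at the door's top edge (240 above the bench), in the plane of the door's inner face. Its axes turn with the door: y from the free edge to the hinge, x normal to the inner face, away from it (into the cabinet when closed), z up.
- door_corner (a point): Inner top corner of the door's free edge, 250 along -y of the door from door_hinge. Axes as door_hinge.
- hook: Steel sprung hook; slides straight down in a bracket on the door's inner face and turns with the door. Origin: on that face, 195 from the hinge line, at bench height when up; axes as door_hinge. An arm 24 wide runs along its x across the gap, top face 209 above the bench, to the barb (see hook_tip). Hook and stud may take 20 N from the gripper, the barb 25 N against the catch.
- stud_axis (a point): Foot of the press stud: on the hook's x axis, 20 from the door's inner face, 209 above the bench; fixed to the door (does not go down). The upright stud has a flat round head 16 across, to be pressed. Threaded, set by hand: its head's top lies anywhere from 213 to 229 above the bench, not measured. It gives at 3 to 5 N, then 0.5 N per mm. Gap door to cabinet here 34 to 38.
- hook_tip (a point): Middle of the top edge of the barb's front face; moves with the hook. The barb is 48 wide (y), 6 thick, its front face 51 from the door's inner face, its top 222 above the bench when up: it stands behind the catch's tabs with 7 overlap. The hook is clear after 7 to 8 mm of pressing, meets a hard stop at 10 mm (about 9 N) and springs up when released.
- bottle: Bystander: amber bottle with cap, 60 across, 150 high, standing beside the cabinet at its left. Origin: centre of its underside.
- beaker: Bystander: glass beaker, 64 across, 85 high, standing beside the cabinet at its right. Origin: centre of its underside.
- dish: Bystander: clear flat dish, 90 across, 18 high, lying on the cabinet's top. Origin: centre of its underside.

How it is judged:
By the outcome, as a careful person would: the job done as asked, in the order asked, and still so for the second after the job is handed in, with the robot touching nothing.
It also fails if it takes over 45 s, if anything falls off the work surface, if the arm or the gripper's body presses on something with over 40 N, if the wrist force passes 120 N, or if a joint passes its speed limit or range.

## Working session

There is one attempt and no reset: what is moved stays moved. The work goes in short steps, Python scripts to look and compute and a tool call to move; the robot and the scene stay as the last step left them, time stands still between calls to the robot, and variables do not carry over. Pictures are saved under pics/ and viewed, at most 10 in all, crops included, and the job is handed in when it is done.

Besides the shell and the picture viewer there is one more tool, called by a JSON object that holds its "method" and its "body". apply_moves: Moves the arm, as the interface text tells. Its arguments: {"type":"object","properties":{"series":{"type":"array"},"claw":{"type":"number"}},"required":["series"]}

```bash
mkdir -p pics
python3 - <<'E'
from plant import observe, grab_frame
import cv2,numpy as np
s=observe();print(s)
for n in("side","top"):
    f=grab_frame(n);cv2.imwrite(f"pics/{n}0.png",f["pixels"][:,:,::-1]);print(n,f["fx"],f["fy"],f["cx"],f["cy"],np.round(f["T"],4).tolist())
E
```

```text
{'time': 0.0, 'q': array([-1.25851076e+00,  3.07528106e-01,  1.50768372e+00,  2.02279986e-05,
        1.32839934e+00, -7.34817735e-02]), 'joint_vel': array([ 0.00040039,  0.00163116,  0.00062245,  0.00026395, -0.00154424,
        0.00153937]), 'effort': array([ 9.57900920e-04, -4.57548058e+01, -2.51913947e+01,  3.27052987e-05,
        1.33026182e-02, -9.05495625e-07]), 'ee_pos': array([ 0.21614327, -0.53210939,  0.24940282]), 'eef_rot': array([-3.13958104e+00, -1.67763653e-04,  3.85762293e-01]), 'force': array([-0.36504385,  0.33940721, -0.31336076]), 'moment': array([ 0.02507456, -0.00978945, -0.01721803]), 'grasp_force': 0.0, 'gripper_width': 0.9991231981190544}
side 400.32142172804646 400.32142172804646 254.07062641002588 182.61313555391752 [[-0.3294, -0.9026, 0.2773, 0.4674], [-0.9442, 0.3156, -0.0942, 0.0928], [-0.0025, -0.2929, -0.9562, 0.918], [0.0, 0.0, 0.0, 1.0]]
top 359.93313079249464 359.93313079249464 247.90394994572927 185.8297129413702 [[-0.025, -0.987, 0.1588, 0.5829], [-0.9992, 0.0298, 0.0277, 0.0136], [-0.032, -0.158, -0.9869, 0.8473], [0.0, 0.0, 0.0, 1.0]]
```

View pics/side0.png

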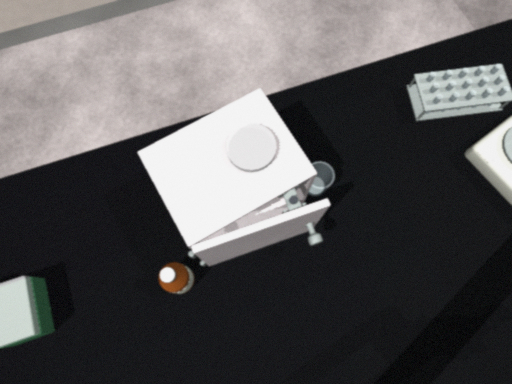

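View pics/top0.png

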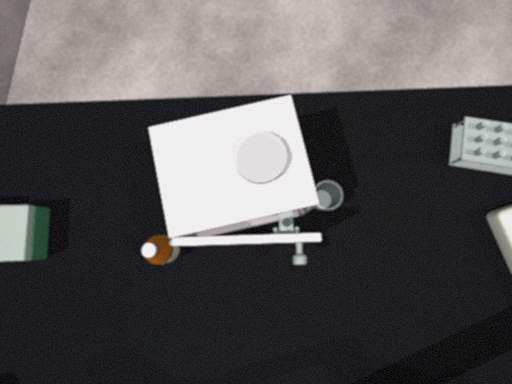

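The side view shows the ajar door from (192,247) to (328,205), with the stud near (292,200). The top view shows the cabinet top corners at (149,127), (292,96), (318,207) and (170,237), the door's top edge from (172,241) to (321,237), the stud near (288,222), and the bottle cap at (150,250) by the hinge.

```bash
cat > h.py <<'E'
import numpy as np,cv2
def ray(f,uv):
    T=np.array(f["T"]);d=np.array([(uv[0]-f["cx"])/f["fx"],(uv[1]-f["cy"])/f["fy"],1]);return T[:3,3],T[:3,:3]@d
def onz(f,uv,z):
    o,d=ray(f,uv);return o+d*(z-o[2])/d[2]
def tri(a,ua,b,ub):
    o1,d1=ray(a,ua);o2,d2=ray(b,ub)
    t=np.linalg.lstsq(np.c_[d1,-d2],o2-o1,rcond=None)[0];p,q=o1+d1*t[0],o2+d2*t[1];return (p+q)/2,np.linalg.norm(p-q)
def proj(f,p):
    T=np.array(f["T"]);c=T[:3,:3].T@(np.array(p)-T[:3,3]);return c[0]/c[2]*f["fx"]+f["cx"],c[1]/c[2]*f["fy"]+f["cy"]
E
python3 - <<'E'
from plant import grab_frame
from h import *
F={n:grab_frame(n) for n in("side","top")}
im={n:F[n]["pixels"][:,:,::-1].copy() for n in F}
for n in F:
    g=im[n].min(2);m=(g>205).astype(np.uint8)
    m[:, 345:]=0
    for c in cv2.findContours(m,0,2)[0]:
        if cv2.contourArea(c)>300:
            a=cv2.approxPolyDP(c,4,True)[:,0];print(n,cv2.contourArea(c),a.tolist())
            for p in a: print("   ",p,np.round(onz(F[n],p,.24),4))
def crop(n,x,y,w,h): return cv2.resize(im[n][y:y+h,x:x+w],(w*6,h*6),interpolation=cv2.INTER_CUBIC)
cv2.imwrite("pics/c1.png",np.vstack([crop("top",235,195,110,48),crop("side",235,180,110,48)]))
E
```

```text
side 1152.0 [[22, 280], [0, 288], [0, 322], [2, 317], [7, 325], [14, 324], [7, 328], [17, 329], [8, 331], [10, 336], [31, 332]]
    [ 22 280] [0.6318 0.443  0.24  ]
    [  0 288] [0.6309 0.4793 0.24  ]
    [  0 322] [0.5779 0.4874 0.24  ]
    [  2 317] [0.5844 0.4832 0.24  ]
    [  7 325] [0.5696 0.4775 0.24  ]
    [ 14 324] [0.5674 0.4667 0.24  ]
    [  7 328] [0.5651 0.4782 0.24  ]
    [ 17 329] [0.5583 0.4634 0.24  ]
    [  8 331] [0.56   0.4775 0.24  ]
    [ 10 336] [0.5515 0.4756 0.24  ]
    [ 31 332] [0.5465 0.4431 0.24  ]
side 15772.0 [[260, 88], [138, 152], [193, 252], [329, 204], [325, 199], [194, 243], [315, 173]]
    [260  88] [ 0.8387 -0.0469  0.24  ]
    [138 152] [0.7885 0.2057 0.24  ]
    [193 252] [0.5827 0.1632 0.24  ]
    [329 204] [ 0.5842 -0.0844  0.24  ]
    [325 199] [ 0.5948 -0.0812  0.24  ]
    [194 243] [0.5967 0.1573 0.24  ]
    [315 173] [ 0.6451 -0.0825  0.24  ]
top 17455.0 [[290, 96], [149, 128], [172, 244], [320, 239], [318, 233], [173, 237], [318, 203]]
    [290  96] [ 0.8397 -0.0481  0.24  ]
    [149 128] [0.7896 0.2032 0.24  ]
    [172 244] [0.5856 0.1604 0.24  ]
    [320 239] [ 0.5876 -0.0868  0.24  ]
    [318 233] [ 0.5976 -0.0841  0.24  ]
    [173 237] [0.5972 0.1588 0.24  ]
    [318 203] [ 0.6477 -0.0869  0.24  ]
```

View pics/c1.png

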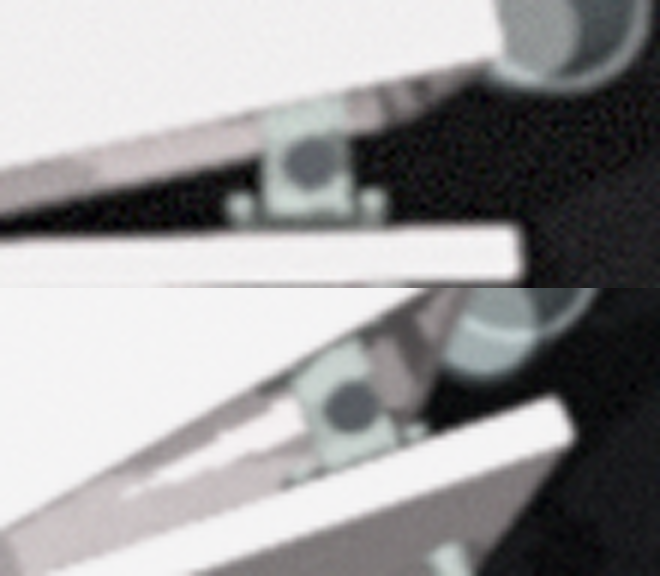

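The crop shows the dark round stud head at about (286.6,221.4) in top and (292.9,199.4) in side, clear between the door and the cabinet's edge. The dish and beaker stand clear of it.

Run:
```python
from plant import grab_frame,observe
from h import *
S,T=grab_frame("side"),grab_frame("top")
print("stud",tri(T,(286.6,221.4),S,(292.9,199.4)), onz(T,(286.6,221.4),.221),onz(S,(292.9,199.4),.221))
print("bottle",tri(T,(149,250),S,(167,274)),onz(T,(149,250),.15))
h=np.array([.597,.158]);c=np.array([(.5976+.5948)/2,(-.0841-.0812)/2])
print("door yaw",np.arctan2(-(h-c)[0],(h-c)[1])) 
s=observe();print(s["ee_pos"],s["eef_rot"])
```

```text
stud (array([ 0.62077788, -0.03537149,  0.20092133]), np.float64(0.0009977237775819897)) [ 0.61933702 -0.03425701  0.221     ] [ 0.61674554 -0.03137468  0.221     ]
bottle (array([0.57625827, 0.23238406, 0.13419025]), np.float64(0.0021805777973586413)) [0.57573709 0.22666583 0.15      ]
door yaw -0.003324317693916086
[ 0.21628714 -0.53254743  0.24997644] [-3.14089139e+00 -5.78008880e-05  3.85802942e-01]
```

{"method": "apply_moves", "body": {"series": [{"xyz": [0,0,-0.03],"turn": 0.1},{"xyz": [0,0,-0.03],"turn": 0.1},{"xyz": [0,0,0],"turn": 0.1},{"xyz": [0,0,0],"turn": 0.086}], "claw": 0}}

```text
time: 0.63
ee_pos: [0.2168, -0.534, 0.3129]
eef_rot: [3.137, -0.002, -0.005]
force: [0.3, 0.4, -0.2]
gripper_width: 0.456
grasp_force: 0.0
```

{"method": "apply_moves", "body": {"series": [{"xyz": [0.025,-0.031,0],"turn": 0},{"xyz": [0.025,-0.031,0],"turn": 0},{"xyz": [0.025,-0.031,0],"turn": 0},{"xyz": [0.025,-0.031,0],"turn": 0},{"xyz": [0.025,-0.031,0],"turn": 0},{"xyz": [0.025,-0.031,0],"turn": 0},{"xyz": [0.025,-0.031,0],"turn": 0},{"xyz": [0.025,-0.031,0],"turn": 0},{"xyz": [0.025,-0.031,0],"turn": 0},{"xyz": [0.025,-0.031,0],"turn": 0},{"xyz": [0.025,-0.031,0],"turn": 0},{"xyz": [0.025,-0.031,0],"turn": 0}]}}

```text
time: 1.63
ee_pos: [0.5173, -0.159, 0.3104]
eef_rot: [3.141, -0.0, -0.0]
force: [0.9, -0.9, 0.4]
gripper_width: -0.002
grasp_force: 0.0
```

{"method": "apply_moves", "body": {"series": [{"xyz": [0.025,-0.031,0],"turn": 0},{"xyz": [0.025,-0.031,0],"turn": 0},{"xyz": [0.025,-0.031,0],"turn": 0},{"xyz": [0.0,-0.02,0],"turn": 0},{"xyz": [0.0,0,0],"turn": 0},{"xyz": [0.0,0,0],"turn": 0}]}}

```text
time: 2.13
ee_pos: [0.5914, -0.0467, 0.3099]
eef_rot: [3.141, 0.001, 0.003]
force: [-0.1, 0.7, 0.5]
gripper_width: 0.001
grasp_force: 0.0
```

{"method": "apply_moves", "body": {"series": [{"xyz": [0.0205,-0.0165,0],"turn": 0},{"xyz": [0,0,0.02],"turn": 0},{"xyz": [0,0,0.015],"turn": 0},{"xyz": [0,0,0],"turn": 0},{"xyz": [0,0,0],"turn": 0}]}}

```text
time: 2.55
ee_pos: [0.6109, -0.0326, 0.2746]
eef_rot: [3.141, 0.003, -0.002]
force: [0.9, 1.4, 0.1]
gripper_width: -0.002
grasp_force: 0.0
```

Run:
```python
from plant import grab_frame
from h import *
im={n:grab_frame(n)["pixels"][:,:,::-1].copy() for n in("top","side")}
def crop(n,x,y,w,h): return cv2.resize(im[n][y:y+h,x:x+w],(w*5,h*5),interpolation=cv2.INTER_CUBIC)
cv2.imwrite("pics/c2.png",np.hstack([crop("top",250,170,80,90),crop("side",250,150,80,90)]))
```

```text
(no output)
```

View pics/c2.png

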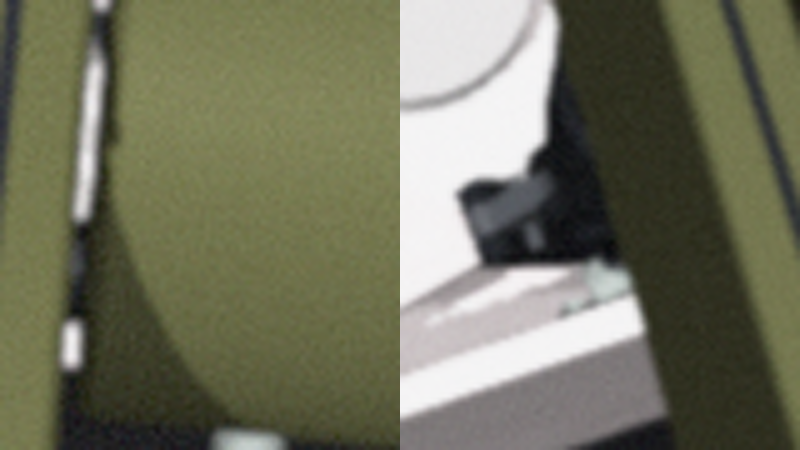

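The top view is blocked by the arm. The side crop shows the dark closed fingers, lower edge from about (266,203) to (292,203), above the gap and behind the door's top edge. I'll check that edge against the expected fingertip positions.

Run:
```python
from plant import grab_frame,observe
from h import *
S=grab_frame("side");p=observe()["ee_pos"];print(p)
for z in(-.019,.02,.054):
  for dx in(-.011,.011):
    for dy in(.0145,-.0145):
        print(z,dx,dy,np.round(proj(S,p+[dx,dy,z]),1))
print("stud",proj(S,[.617,-.031,.221]))
for uv in((266,203),(292,203),(262,188)): print(uv,onz(S,uv,p[2]-.019))
```

```text
[ 0.6123541  -0.03230237  0.27666202]
-0.019 -0.011 0.0145 [290.6 204.8]
-0.019 -0.011 -0.0145 [306.5 199.3]
-0.019 0.011 0.0145 [286. 193.]
-0.019 0.011 -0.0145 [301.9 187.6]
0.02 -0.011 0.0145 [292.7 199. ]
0.02 -0.011 -0.0145 [309.5 193.2]
0.02 0.011 0.0145 [287.8 186.5]
0.02 0.011 -0.0145 [304.5 180.9]
0.054 -0.011 0.0145 [294.7 193.3]
0.054 -0.011 -0.0145 [312.4 187.2]
0.054 0.011 0.0145 [289.5 180.3]
0.054 0.011 -0.0145 [307.1 174.3]
stud (np.float64(292.6546639746272), np.float64(199.3371990797263))
(266, 203) [0.61806253 0.02052664 0.25766202]
(292, 203) [ 0.60349415 -0.02115352  0.25766202]
(262, 188) [0.64531131 0.01805423 0.25766202]
```

{"method": "apply_moves", "body": {"series": [{"xyz": [0.001,-0.002,0.01],"turn": 0},{"xyz": [0,0,0.01],"turn": 0},{"xyz": [0,0,0.004],"turn": 0},{"xyz": [0,0,0],"turn": 0},{"xyz": [0,0,0],"turn": 0}]}}

```text
time: 3.12
ee_pos: [0.6125, -0.0293, 0.2505]
eef_rot: [-3.141, 0.002, -0.0]
force: [-0.5, 0.2, -0.1]
gripper_width: 0.0
grasp_force: 0.0
```

{"method": "apply_moves", "body": {"series": [{"xyz": [0,0,0.001],"turn": 0},{"xyz": [0,0,0.001],"turn": 0},{"xyz": [0,0,0],"turn": 0}]}}

```text
time: 3.37
ee_pos: [0.613, -0.0293, 0.2494]
eef_rot: [3.142, -0.0, -0.0]
force: [0.1, -0.2, -0.6]
gripper_width: -0.004
grasp_force: 0.0
```

{"method": "apply_moves", "body": {"series": [{"xyz": [0,0,0.001],"turn": 0},{"xyz": [0,0,0.001],"turn": 0},{"xyz": [0,0,0],"turn": 0}]}}

```text
time: 3.62
ee_pos: [0.6129, -0.0293, 0.2472]
eef_rot: [-3.142, 0.0, -0.0]
force: [0.7, 0.0, -0.2]
gripper_width: 0.001
grasp_force: 0.0
```

{"method": "apply_moves", "body": {"series": [{"xyz": [0,0,0.001],"turn": 0},{"xyz": [0,0,0.001],"turn": 0},{"xyz": [0,0,0],"turn": 0}]}}

```text
time: 3.87
ee_pos: [0.6128, -0.0293, 0.2451]
eef_rot: [-3.142, 0.0, -0.0]
force: [0.4, -0.7, -0.6]
gripper_width: -0.001
grasp_force: 0.0
```

{"method": "apply_moves", "body": {"series": [{"xyz": [0,0,0.001],"turn": 0},{"xyz": [0,0,0.001],"turn": 0},{"xyz": [0,0,0],"turn": 0}]}}

```text
time: 4.12
ee_pos: [0.6132, -0.0293, 0.2438]
eef_rot: [3.142, -0.001, -0.0]
force: [-1.3, -0.3, 3.0]
gripper_width: -0.003
grasp_force: 2.0
```

{"method": "apply_moves", "body": {"series": [{"xyz": [0,0,0.001],"turn": 0},{"xyz": [0,0,0.001],"turn": 0},{"xyz": [0,0,0],"turn": 0}]}}

```text
time: 4.37
ee_pos: [0.6134, -0.0293, 0.2418]
eef_rot: [3.142, -0.001, -0.0]
force: [-0.2, 1.0, 5.1]
gripper_width: -0.002
grasp_force: 2.5
```

{"method": "apply_moves", "body": {"series": [{"xyz": [0,0,0.001],"turn": 0},{"xyz": [0,0,0.001],"turn": 0},{"xyz": [0,0,0],"turn": 0}]}}

```text
time: 4.62
ee_pos: [0.6134, -0.0293, 0.2398]
eef_rot: [3.142, -0.001, -0.0]
force: [0.3, 0.2, 6.1]
gripper_width: 0.0
grasp_force: 3.0
```

{"method": "apply_moves", "body": {"series": [{"xyz": [0,0,0.001],"turn": 0},{"xyz": [0,0,0.001],"turn": 0},{"xyz": [0,0,0],"turn": 0}]}}

```text
time: 4.87
ee_pos: [0.6135, -0.0294, 0.238]
eef_rot: [3.141, -0.002, -0.0]
force: [0.2, 0.2, 6.4]
gripper_width: -0.002
grasp_force: 3.4
```

{"method": "apply_moves", "body": {"series": [{"xyz": [0,0,0],"turn": 0}]}}

```text
time: 4.95
ee_pos: [0.6135, -0.0293, 0.2381]
eef_rot: [3.142, -0.002, -0.0]
force: [0.3, -0.2, 6.1]
gripper_width: 0.002
grasp_force: 3.4
```

{"method": "apply_moves", "body": {"series": [{"xyz": [0,0,0.001],"turn": 0},{"xyz": [0,0,0.0006],"turn": 0},{"xyz": [0,0,0],"turn": 0},{"xyz": [0,0,0],"turn": 0}]}}

```text
time: 5.28
ee_pos: [0.6136, -0.0293, 0.2368]
eef_rot: [3.141, -0.002, -0.0]
force: [0.1, -0.1, 6.9]
gripper_width: -0.001
grasp_force: 3.7
```

{"method": "apply_moves", "body": {"series": [{"xyz": [0,0,0.0006],"turn": 0},{"xyz": [0,0,0],"turn": 0},{"xyz": [0,0,0],"turn": 0}]}}

```text
time: 5.53
ee_pos: [0.6137, -0.0293, 0.2363]
eef_rot: [3.141, -0.002, -0.0]
force: [-0.5, 0.8, 8.0]
gripper_width: -0.001
grasp_force: 3.8
```

{"method": "apply_moves", "body": {"series": [{"xyz": [0,0,0.0006],"turn": 0},{"xyz": [0,0,0],"turn": 0},{"xyz": [0,0,0],"turn": 0}]}}

```text
time: 5.78
ee_pos: [0.6138, -0.0293, 0.2358]
eef_rot: [3.141, -0.003, -0.0]
force: [0.1, 1.7, 9.1]
gripper_width: 0.003
grasp_force: 4.0
```

{"method": "apply_moves", "body": {"series": [{"xyz": [-0.002,0,0],"turn": 0},{"xyz": [-0.001,0,0],"turn": 0},{"xyz": [0,0,0],"turn": 0}]}}

```text
time: 6.03
ee_pos: [0.611, -0.0295, 0.236]
eef_rot: [3.141, -0.003, -0.0]
force: [0.1, 0.1, 8.4]
gripper_width: 0.001
grasp_force: 3.9
```

{"method": "apply_moves", "body": {"series": [{"xyz": [-0.002,0,0],"turn": 0},{"xyz": [-0.001,0,0],"turn": 0},{"xyz": [0,0,0],"turn": 0}]}}

```text
time: 6.28
ee_pos: [0.608, -0.0297, 0.236]
eef_rot: [3.141, -0.004, -0.0]
force: [0.5, -0.7, 8.1]
gripper_width: -0.002
grasp_force: 3.9
```

{"method": "apply_moves", "body": {"series": [{"xyz": [-0.002,0,0],"turn": 0},{"xyz": [0,0,0],"turn": 0}]}}

```text
time: 6.45
ee_pos: [0.606, -0.0298, 0.2359]
eef_rot: [3.141, -0.003, -0.0]
force: [-0.9, -0.7, 7.4]
gripper_width: -0.002
grasp_force: 3.9
```

Run:
```python
from plant import grab_frame,observe
from h import *
S=grab_frame("side");im=S["pixels"][:,:,::-1]
s=observe();print(s["ee_pos"],s["force"],s["grasp_force"])
m=(im.min(2)>205).astype(np.uint8);m[:,345:]=0;m[:,:100]=0
c=max(cv2.findContours(m,0,2)[0],key=cv2.contourArea)
for p in cv2.approxPolyDP(c,3,True)[:,0]: print(p,np.round(onz(S,p,.24),4))
```

```text
[ 0.60601606 -0.0298336   0.23597182] [ 0.23717677 -0.90000784  8.81812171] 3.9294324070215225
[258  89] [ 0.838  -0.0426  0.24  ]
[138 152] [0.7885 0.2057 0.24  ]
[187 244] [0.5989 0.1689 0.24  ]
[193 245] [0.594  0.1598 0.24  ]
[193 252] [0.5827 0.1632 0.24  ]
[291 221] [ 0.5779 -0.0112  0.24  ]
[286 216] [ 0.5889 -0.0062  0.24  ]
[192 244] [0.5961 0.1609 0.24  ]
[258 206] [0.6216 0.0336 0.24  ]
[262 196] [0.6363 0.0209 0.24  ]
[271 195] [0.6328 0.0054 0.24  ]
[276 189] [ 0.6402 -0.0066  0.24  ]
[273 162] [ 0.6895 -0.0189  0.24  ]
[257 172] [0.6811 0.0145 0.24  ]
[244 172] [0.6887 0.0364 0.24  ]
[232 164] [0.7102 0.0519 0.24  ]
[253 169] [0.6888 0.0194 0.24  ]
[271 159] [ 0.6961 -0.0175  0.24  ]
```

{"method": "apply_moves", "body": {"series": [{"xyz": [-0.004,0,0],"turn": 0.04},{"xyz": [-0.004,0,0],"turn": 0.02},{"xyz": [-0.004,0,0],"turn": 0.02}]}}

```text
time: 6.75
ee_pos: [0.5944, -0.0299, 0.236]
eef_rot: [3.14, -0.004, -0.081]
force: [0.3, -2.3, 7.7]
gripper_width: -0.005
grasp_force: 3.9
```

{"method": "apply_moves", "body": {"series": [{"xyz": [-0.004,0,0],"turn": 0.02},{"xyz": [-0.004,0,0],"turn": 0.02},{"xyz": [-0.004,0,0],"turn": 0.02}]}}

```text
time: 7.0
ee_pos: [0.5823, -0.0293, 0.236]
eef_rot: [3.139, -0.004, -0.141]
force: [0.8, -3.9, 8.3]
gripper_width: 0.002
grasp_force: 3.9
```

{"method": "apply_moves", "body": {"series": [{"xyz": [-0.004,0,0],"turn": 0.02},{"xyz": [-0.004,0,0],"turn": 0.02},{"xyz": [-0.004,0,0],"turn": 0.02},{"xyz": [-0.004,0,0],"turn": 0.02}]}}

```text
time: 7.33
ee_pos: [0.5664, -0.0272, 0.2359]
eef_rot: [3.138, -0.004, -0.221]
force: [-0.2, -5.1, 7.8]
gripper_width: 0.001
grasp_force: 3.9
```

{"method": "apply_moves", "body": {"series": [{"xyz": [-0.004,0,0],"turn": 0.02},{"xyz": [-0.004,0,0],"turn": 0.02},{"xyz": [-0.004,0,0],"turn": 0.02},{"xyz": [0,0,0],"turn": 0}]}}

```text
time: 7.67
ee_pos: [0.5534, -0.0243, 0.2357]
eef_rot: [3.138, -0.002, -0.281]
force: [-2.3, -5.2, 7.4]
gripper_width: -0.001
grasp_force: 4.0
```

Run:
```python
from plant import grab_frame,observe
from h import *
S=grab_frame("side");im=S["pixels"][:,:,::-1]
s=observe();print(s["ee_pos"],s["force"],s["grasp_force"])
cv2.imwrite("pics/c3.png",cv2.resize(im[150:290,150:350],None,fx=4,fy=4,interpolation=cv2.INTER_CUBIC))
```

```text
[ 0.553613   -0.02433022  0.23564883] [-0.74020396 -6.02411807  7.79726304] 3.984282799065113
```

View pics/c3.png

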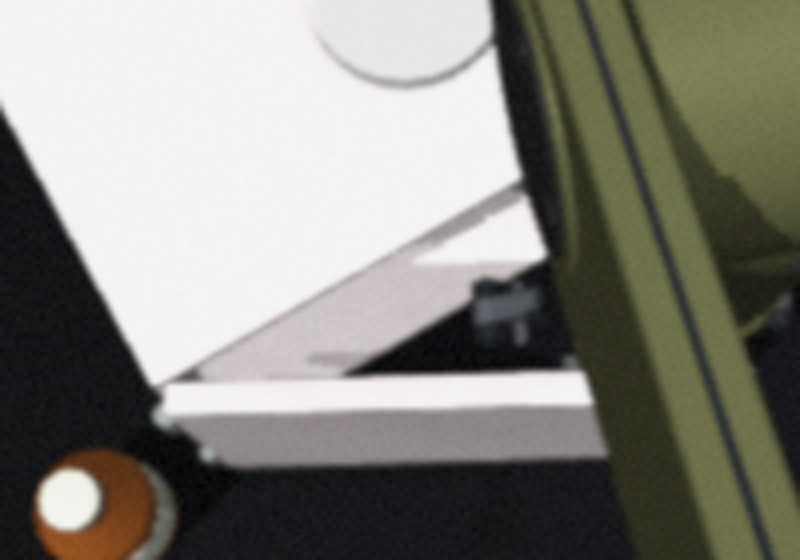

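The side crop shows the door now well past the catch: its inner edge runs about (200,244) to (297,242), roughly θ ≈ 0.46. The bottle is untouched. I'll lift off and shift towards the hinge for the sweep.

{"method": "apply_moves", "body": {"series": [{"xyz": [0.001,0,-0.004],"turn": 0},{"xyz": [0.001,0,-0.006],"turn": 0},{"xyz": [0,0,-0.01],"turn": 0},{"xyz": [0,0,-0.02],"turn": 0},{"xyz": [0,0,0],"turn": 0},{"xyz": [0.012,-0.033,0],"turn": 0},{"xyz": [0,-0.032,0],"turn": 0},{"xyz": [0,0,0],"turn": 0},{"xyz": [0,0,0],"turn": 0}]}}

```text
time: 8.47
ee_pos: [0.585, 0.0381, 0.2735]
eef_rot: [3.142, 0.002, -0.277]
force: [-0.7, 0.1, 0.5]
gripper_width: 0.002
grasp_force: 0.0
```

Run:
```python
from plant import grab_frame,observe
from h import *
S=grab_frame("side");im=S["pixels"][:,:,::-1]
s=observe();print(s["ee_pos"],s["eef_rot"],s["force"],s["q"])
m=(im.min(2)>205).astype(np.uint8);m[:,345:]=0;m[:,:100]=0
cv2.imwrite("pics/c4.png",cv2.resize(im[150:290,150:350],None,fx=4,fy=4,interpolation=cv2.INTER_CUBIC))
for uv in((200,244.5),(297.5,242.5)):print(onz(S,uv,.24))
```

```text
[0.58454102 0.03705621 0.27356865] [ 3.14086714e+00  1.70365456e-03 -2.78446982e-01] [ 0.61536589 -0.23318524 -0.59393141] [-8.65445074e-03  3.06255905e-01  1.44666857e+00 -2.49227104e-04
  1.39050358e+00  1.84063316e+00]
[0.59087071 0.14840512 0.24      ]
[ 0.5396568  -0.00850098  0.24      ]
```

View pics/c4.png

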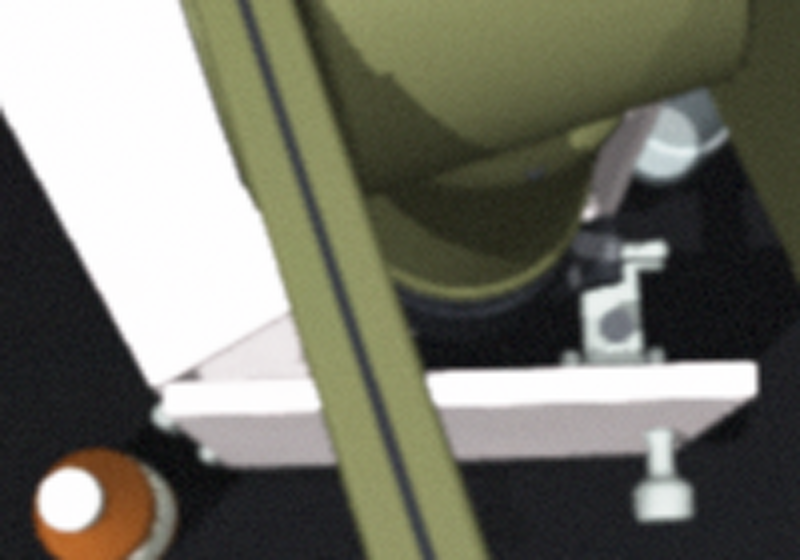

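The crop shows the released hook with its barb standing free of the cabinet at (310,215), the door still in place (free corner at (339,240)), and the bottle and beaker untouched. Next I lower behind the door and work out the sweep.

{"method": "apply_moves", "body": {"series": [{"xyz": [0,0,0.015],"turn": 0},{"xyz": [0,0,0.015],"turn": 0},{"xyz": [0,0,0.013],"turn": 0},{"xyz": [0,0,0],"turn": 0},{"xyz": [0,0,0],"turn": 0}]}}

```text
time: 8.93
ee_pos: [0.5839, 0.0356, 0.2306]
eef_rot: [3.141, 0.003, -0.281]
force: [0.2, -0.7, -0.9]
gripper_width: -0.001
grasp_force: 0.0
```

Run:
```python
import numpy as np
from plant import observe
s=observe();p=s["ee_pos"][:2];psi=s["eef_rot"][2];print(s["ee_pos"],s["force"])
H=np.array([.597,.165]);r=.13
n=28;phi=np.r_[-.315,np.linspace(-.315,-1.345,n)[1:]];yaw=np.r_[psi,np.linspace(psi,-.70,n)[1:]]
for k,(f,y) in enumerate(zip(phi,yaw)):
    dl=y-f;d=abs(.011*np.cos(dl))+abs(.0145*np.sin(dl))
    w=H-r*np.array([-np.sin(f),np.cos(f)])+d*np.array([np.cos(f),np.sin(f)])
    v=w-p;t=[np.cos(psi)*v[0]+np.sin(psi)*v[1],np.sin(psi)*v[0]-np.cos(psi)*v[1]]
    print(k,np.round(t,4),round(psi-y,4),np.round(w,3));p=w;psi=y
```

```text
[0.58392765 0.03564113 0.2306378 ] [ 0.19383505 -0.71481133 -0.88505737]
0 [-0.0163  0.0024] 0.0 [0.568 0.038]
1 [-0.0047  0.0002] 0.0155 [0.563 0.039]
2 [-0.0047  0.0001] 0.0155 [0.559 0.04 ]
3 [-0.0047  0.    ] 0.0155 [0.554 0.042]
4 [-0.0047 -0.0001] 0.0155 [0.55  0.043]
5 [-0.0047 -0.0002] 0.0155 [0.545 0.045]
6 [-0.0047 -0.0003] 0.0155 [0.541 0.047]
7 [-0.0047 -0.0004] 0.0155 [0.537 0.049]
8 [-0.0047 -0.0005] 0.0155 [0.533 0.051]
9 [-0.0047 -0.0006] 0.0155 [0.529 0.054]
10 [-0.0047 -0.0007] 0.0155 [0.525 0.056]
11 [-0.0047 -0.0008] 0.0155 [0.521 0.059]
12 [-0.0047 -0.0009] 0.0155 [0.517 0.062]
13 [-0.0047 -0.001 ] 0.0155 [0.513 0.065]
14 [-0.0046 -0.0011] 0.0155 [0.51  0.068]
15 [-0.0046 -0.0012] 0.0155 [0.506 0.071]
16 [-0.0046 -0.0013] 0.0155 [0.503 0.074]
17 [-0.0046 -0.0014] 0.0155 [0.499 0.078]
18 [-0.0046 -0.0015] 0.0155 [0.496 0.081]
19 [-0.0046 -0.0016] 0.0155 [0.493 0.085]
20 [-0.0045 -0.0017] 0.0155 [0.49  0.089]
21 [-0.0045 -0.0018] 0.0155 [0.488 0.093]
22 [-0.0045 -0.0019] 0.0155 [0.485 0.097]
23 [-0.0044 -0.002 ] 0.0155 [0.482 0.101]
24 [-0.0044 -0.0021] 0.0155 [0.48  0.105]
25 [-0.0044 -0.0022] 0.0155 [0.478 0.11 ]
26 [-0.0043 -0.0023] 0.0155 [0.476 0.114]
27 [-0.0043 -0.0024] 0.0155 [0.474 0.119]
```

{"method": "apply_moves", "body": {"series": [{"xyz": [-0.006,0.001,0],"turn": 0},{"xyz": [-0.006,0.001,0],"turn": 0},{"xyz": [-0.0045,0,0],"turn": 0},{"xyz": [-0.0047,0,0],"turn": 0.0155},{"xyz": [-0.0047,0,0],"turn": 0.0155},{"xyz": [-0.0047,0,0],"turn": 0.0155},{"xyz": [-0.0047,0,0],"turn": 0.0155}]}}

```text
time: 9.52
ee_pos: [0.5508, 0.045, 0.2322]
eef_rot: [-3.141, -0.002, -0.344]
force: [1.4, -0.6, 1.1]
gripper_width: 0.002
grasp_force: 0.8
```

{"method": "apply_moves", "body": {"series": [{"xyz": [-0.0047,-0.0003,0],"turn": 0.0155},{"xyz": [-0.0047,-0.0003,0],"turn": 0.0155},{"xyz": [-0.0047,-0.0004,0],"turn": 0.0155},{"xyz": [-0.0047,-0.0005,0],"turn": 0.0155},{"xyz": [-0.0047,-0.0006,0],"turn": 0.0155},{"xyz": [-0.0047,-0.0007,0],"turn": 0.0155},{"xyz": [-0.0047,-0.0008,0],"turn": 0.0155},{"xyz": [-0.0047,-0.0009,0],"turn": 0.0155}]}}

```text
time: 10.18
ee_pos: [0.5174, 0.0636, 0.2314]
eef_rot: [3.141, 0.0, -0.468]
force: [1.6, -1.0, 0.1]
gripper_width: -0.001
grasp_force: 0.8
```

Run:
```python
from plant import grab_frame,observe
from h import *
S=grab_frame("side");im=S["pixels"][:,:,::-1]
s=observe();print(s["ee_pos"],s["eef_rot"],s["force"])
cv2.imwrite("pics/c5.png",im)
```

```text
[0.51616195 0.06404472 0.23130285] [ 3.14112014e+00  1.89927094e-03 -4.68177586e-01] [-1.25454058  0.92769387  0.69273278]
```

View pics/c5.png

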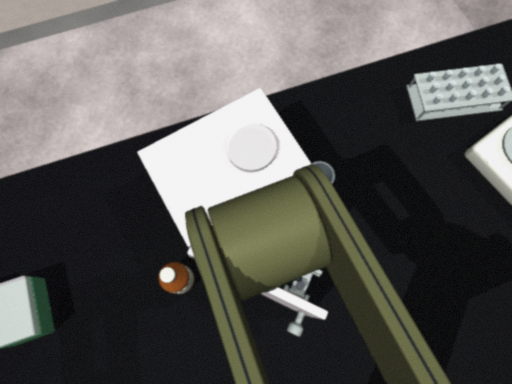

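The door is following the finger: its free end is at about (326,316), with the knob at (295,328). Nothing else has moved, so I'll continue the sweep.

{"method": "apply_moves", "body": {"series": [{"xyz": [-0.0047,-0.001,0],"turn": 0.0155},{"xyz": [-0.0046,-0.0011,0],"turn": 0.0155},{"xyz": [-0.0046,-0.0012,0],"turn": 0.0155},{"xyz": [-0.0046,-0.0013,0],"turn": 0.0155},{"xyz": [-0.0046,-0.0014,0],"turn": 0.0155},{"xyz": [-0.0046,-0.0015,0],"turn": 0.0155},{"xyz": [-0.0046,-0.0016,0],"turn": 0.0155},{"xyz": [-0.0045,-0.0017,0],"turn": 0.0155},{"xyz": [-0.0045,-0.0018,0],"turn": 0.0155}]}}

```text
time: 10.98
ee_pos: [0.4883, 0.0953, 0.2316]
eef_rot: [3.142, -0.0, -0.607]
force: [1.3, -1.7, -0.8]
gripper_width: 0.002
grasp_force: 0.8
```

{"method": "apply_moves", "body": {"series": [{"xyz": [-0.0045,-0.0019,0],"turn": 0.0155},{"xyz": [-0.0044,-0.002,0],"turn": 0.0155},{"xyz": [-0.0044,-0.0021,0],"turn": 0.0155},{"xyz": [-0.0033,-0.0016,0],"turn": 0.012},{"xyz": [-0.0022,-0.0012,0],"turn": 0.008},{"xyz": [-0.0015,-0.0008,0],"turn": 0.005},{"xyz": [0,0,0],"turn": 0},{"xyz": [0,0,0],"turn": 0}]}}

```text
time: 11.65
ee_pos: [0.4774, 0.1149, 0.2313]
eef_rot: [3.141, 0.001, -0.677]
force: [-0.7, -0.3, -0.3]
gripper_width: 0.0
grasp_force: 0.0
```

Run:
```python
from plant import grab_frame,observe
from h import *
S=grab_frame("side");T=grab_frame("top")
s=observe();print(s["ee_pos"],s["eef_rot"],s["force"],s["q"])
cv2.imwrite("pics/c6.png",np.vstack([S["pixels"][150:384,100:400,::-1],T["pixels"][150:384,100:400,::-1]]))
```

```text
[0.47765803 0.11468986 0.23134965] [ 3.14119558e+00  6.72710052e-04 -6.77249741e-01] [-0.29292905  0.08827266 -0.21494734] [1.49473042e-01 2.07149995e-01 1.70210207e+00 2.39518307e-04
 1.23308835e+00 2.39743953e+00]
```

View pics/c6.png

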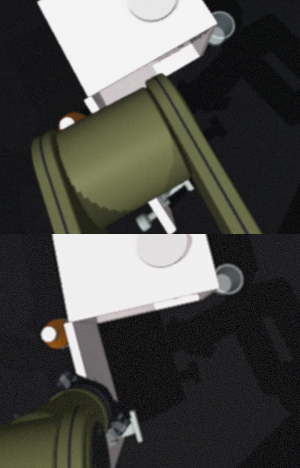

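The side and top views show the door standing out near a right angle, with its top edge in the top view from about (175,238) to (187,293). The bottle, beaker and dish are in place. I'll measure the angle.

Run:
```python
from plant import grab_frame
from h import *
T=grab_frame("top");g=T["pixels"].min(2).astype(float)
P=[]
for v in range(246,288,3):
    row=g[v];w=[u for u in range(155,200) if row[u]>205]
    print(v,w[:1],w[-1:],end=";")
    if w: P.append((w[0],w[-1],v))
print()
W=np.array([[onz(T,(a,v),.24)[:2],onz(T,(b,v),.24)[:2]] for a,b,v in P])
for k in(0,1):
    q=np.polyfit(W[:,k,0],W[:,k,1],1);th=np.arctan2(q[0],1);print(q,th,"theta",np.pi/2-th+.193)
```

```text
246 [166] [173];249 [167] [174];252 [168] [174];255 [168] [175];258 [169] [176];261 [170] [177];264 [171] [177];267 [172] [178];270 [172] [179];273 [173] [180];276 [174] [181];279 [175] [181];282 [175] [182];285 [176] [183];
[0.27120073 0.01229007] 0.26483064484664187 theta 1.4989656819482549
[0.26800057 0.00288897] 0.2618473227440503 theta 1.5019490040508463
```

θ ≈ 1.50, so a few more degrees are needed. I'll nudge about 9 mm, back off, lift and withdraw.

{"method": "apply_moves", "body": {"series": [{"xyz": [-0.0018,-0.0013,0],"turn": 0},{"xyz": [-0.0018,-0.0013,0],"turn": 0},{"xyz": [-0.0018,-0.0014,0],"turn": 0},{"xyz": [-0.0013,-0.001,0],"turn": 0},{"xyz": [-0.0007,-0.0005,0],"turn": 0},{"xyz": [0,0,0],"turn": 0},{"xyz": [0.006,0.005,0],"turn": 0},{"xyz": [0.012,0.01,0],"turn": 0},{"xyz": [0,0,-0.03],"turn": 0},{"xyz": [0,0,-0.035],"turn": 0},{"xyz": [0,0,-0.035],"turn": 0},{"xyz": [0,0,0],"turn": 0}]}}

```text
time: 12.8
ee_pos: [0.4841, 0.1006, 0.3386]
eef_rot: [-3.132, -0.009, -0.678]
force: [1.6, 0.3, 0.6]
gripper_width: -0.0
grasp_force: 0.0
```

{"method": "apply_moves", "body": {"series": [{"xyz": [0.02,0.03,0],"turn": 0},{"xyz": [0.02,0.03,0],"turn": 0},{"xyz": [0.02,0.03,0],"turn": 0},{"xyz": [0.02,0.03,0],"turn": 0},{"xyz": [0.02,0.03,0],"turn": 0},{"xyz": [0.02,0.03,0],"turn": 0},{"xyz": [0.02,0.03,0],"turn": 0},{"xyz": [0.02,0.03,0],"turn": 0},{"xyz": [0,0,0],"turn": 0},{"xyz": [0,0,0],"turn": 0}]}}

```text
time: 13.63
ee_pos: [0.4541, -0.1888, 0.3312]
eef_rot: [-3.142, 0.0, -0.681]
force: [-0.2, 1.2, -0.8]
gripper_width: -0.002
grasp_force: 0.0
```

Run:
```python
from plant import grab_frame,observe
from h import *
s=observe();print(s["ee_pos"],s["force"],s["time"])
T=grab_frame("top");S=grab_frame("side");g=T["pixels"].min(2).astype(float)
W=[]
for v in range(246,288,3):
    w=[u for u in range(155,200) if g[v][u]>205]
    if w: W.append([onz(T,(w[0],v),.24)[:2],onz(T,(w[-1],v),.24)[:2]])
W=np.array(W)
for k in(0,1):
    q=np.polyfit(W[:,k,0],W[:,k,1],1);th=np.arctan(q[0]);print("theta",np.pi/2-th+.193)
cv2.imwrite("pics/c7.png",np.vstack([S["pixels"][84:384,:400,::-1],T["pixels"][84:384,:400,::-1]]))
```

```text
[ 0.45413923 -0.18880651  0.33117083] [-0.1761717   1.18860627 -0.7655602 ] 13.6333
theta 1.567469897812956
theta 1.5853466003930432
```

View pics/c7.png

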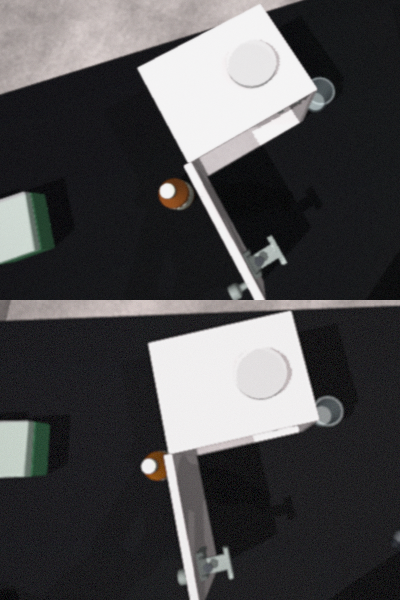

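Both views show the door at about a right angle (θ ≈ 1.575). The bottle cap at (150,250), dish and beaker are where they started, and the arm is clear of everything.

```bash
python3 -c "
from plant import sign_off
print(sign_off())"
```

```text
the job is handed in; nothing more can be done
None
```

I pressed the hook clear with a peak reading of about 9 N, drew the door past the catch and left it open at about 90° (measured 1.57–1.59 rad). The bottle, beaker and dish look unmoved in the final pictures, and the job was handed in at about 13.7 s; no verdict came back.

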